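Take the specimen head off a sliding microtome

TASK

First slide the microtome's knife carriage all the way to its end stop, so the knife no longer hangs over the specimen head, and leave it there. Then swing the specimen head's red-tipped arm anticlockwise from the red mark to the green mark to free its bayonet, lift the head straight out and set it down gently (not dropped), standing upright on the floor of the black tray. Leave the yellow cassette in the tray, the bottle and the slide box where they are.

Things in the scene. Friction and masses are not known exactly. Their poses are not given: they have to be found in the camera images.
- microtome: White sliding microtome, fixed, 260 (x) x 340 (y) mm. Origin: on the table directly under the axis of the bayonet socket; z up, +y the way the knife carriage slides to its end stop, +x from the slide towards the socket. Flat top 100 mm above the table, reaching x -130..130, y -125..215 mm. The slide's rails run along y at x = -75 mm, 15 mm high.
- socket (a point): Centre of the top of the dark square bayonet socket on the microtome, 74 x 74 mm, 18 mm high (top 118 mm above the table); its floor is the machine's flat top. Its slots run along the microtome's y. Only with the arm at the green mark (within about 6 deg) do the lugs pass the slots; 1.5 mm side play; the head is free once raised 20 mm.
- green_mark (a point): Flat green mark on the machine's top, 82 mm from the socket axis along the microtome's +x: the arm points over it when released. A stop ends the anticlockwise turn within about 5 deg of it.
- red_mark (a point): Flat red mark on the machine's top, 82 mm from the socket axis, 66 deg clockwise (from above) of the green one: the arm points near it when locked.
- carriage (a joint): Knife carriage on the slide, m: moves along the microtome's +y; 0 is one end, 0.165 the end stop (parked). Starts between 0 and 0.05. Stays where it is left; about 2 N of friction plus 6 N per m/s; 0.8 kg. At joint value q its knob and beam lie at microtome y = q - 0.020 m.
- knife (a point): Point on the underside of the carriage's knife beam that passes over the socket axis. The beam, 26 mm wide (y), runs along the microtome's x from the carriage to 80 mm beyond the socket axis, about 190 to 208 mm above the table; the blade hangs to about 180 mm.
- push_knob (a point): Middle of the black upright knob on top of the carriage, 230 mm above the table: a cylinder 24 mm across standing from 208 to 250 mm above the table, at microtome x = -75 mm. It can be pushed from the side.
- specimen_head: Loose specimen head, 0.3 to 0.5 kg, held by a bayonet. Origin: centre of its flat underside (100 mm above the table while seated); z up, +x along its arm. Stem 33 mm across with two lugs, 10 mm wide, 50 mm over both, along y; disc 60 mm across at height 21-27 mm; black jaw block 42 (x) x 34 (y) mm at 27-65 mm, gripped across y; on it a green cassette with white block, top at 75 mm.
- lever_end (a point): Centre of the red end knob of the head's arm: upright cylinder 20 mm across and high, 85 mm from the head's axis, 33 mm above its underside. The arm is a steel rod 10 mm thick at that height, from jaw block to knob. It starts 58 to 69 deg clockwise of the green mark; it turns against friction only, stays where it is left, and can be pushed from the side.
- jaw (a point): Point on the axis of the specimen head inside the jaw block, 48 mm above its underside, a good height for the grip centre (fingertips must stay above the disc, whose top is 27 mm above the underside).
- tray: Black open tray, fixed, 200 (x) x 150 (y) mm outside, walls 4 mm thick and 35 mm high, inner floor 5 mm above the table. Origin: under its centre, on the table; z up. Its +x half is empty.
- cassette: Yellow cassette with a white block, 28 x 40 x 12 mm, loose, lying in the -x end of the tray. Origin: centre of its underside. To be left alone.
- bottle: Amber bottle with blue cap, 56 mm across, 130 mm high, loose, beyond the tray. Origin: centre of its underside. To be left alone.
- slide_box: Blue slide box with white lid, 40 x 92 x 37 mm, loose, beyond the tray. Origin: centre of its underside. To be left alone.
Things that resemble listed ones, but are neither listed nor needed, are in the scene too. There is more than one size of the specimen_head; the one meant has the size given above. Of the things shaped like the tray, the black one is meant.

How it is judged:
On the way, in this order (a step that is already met when the one before it is completed fails the run):
1. the knife carriage is at its end stop (within 10 mm) while the head is still locked in its socket (value of joint carriage above 0.155 m and z of specimen_head in the frame of microtome below 0.105 m and horizontal distance between specimen_head and microtome below 0.006 m), for 0.2 s.
2. the head, still seated, is turned so that its arm lies within about 20 deg of the microtome's +x (green mark) (x of lever_end in the frame of microtome above 0.08 m and z of specimen_head in the frame of microtome below 0.107 m and horizontal distance between specimen_head and microtome below 0.006 m and value of joint carriage above 0.15 m), for 0.1 s.
At the end, for the whole second after the job is handed in: The specimen head stands upright (within 7 deg), at rest and released, on the tray's inner floor (origin within 85 mm in x and 60 mm in y of the tray's centre, underside less than 10 mm above the table); the knife carriage is still within 15 mm of its end stop (x of specimen_head in the frame of tray between -0.085 and 0.085 m and y of specimen_head in the frame of tray between -0.06 and 0.06 m and z of specimen_head in the frame of tray below 0.01 m and angle between specimen_head's own z axis and vertical below 0.12 rad and value of joint carriage above 0.15 m and linear speed of specimen_head below 0.02 m/s and angular speed of specimen_head below 0.2 rad/s); the robot touches nothing.
It fails at once if the head is dropped or banged into the tray (meets it faster than 0.3 m/s, or with more than 50 N) (contact force between specimen_head and tray above 50 N or (contact force between specimen_head and tray above 0.5 N and linear speed of specimen_head above 0.3 m/s)).
It fails at once if the yellow cassette is moved by more than 15 mm (distance of cassette from where it was at the start of the episode above 0.015 m).
It fails at once if the bottle is moved by more than 20 mm or tipped (distance of bottle from where it was at the start of the episode above 0.02 m or angle between bottle's own z axis and vertical above 0.3 rad).
It fails at once if the slide box is moved by more than 20 mm (distance of slide_box from where it was at the start of the episode above 0.02 m).
It also fails if it takes over 72 s, if anything falls off the work surface, if the arm or the gripper's body presses on something with over 40 N, if the wrist force passes 120 N, or if a joint passes its speed limit or range.

ROBOT

A 6-joint arm with a two-finger parallel gripper is mounted at the origin on the work surface. World frame = base frame: x ahead of the robot, y to its left, z up, the work surface at z = 0. Lengths are in m, angles in rad, forces in N, time in s.
With the tool pointing down it reaches from about 0.35 to 0.85 m from the base axis. Payload 8.1 kg.
Tool frame: the origin (TCP) lies between the finger pads; the fingertips stand 19 mm ahead of it and the grasp point (between the pads) is the TCP (tips_ahead is the distance from the TCP to the fingertips, in m); z points along the fingers, y is the line along which they close (so a half turn about z gives the same grasp; the last joint's range is limited). The gripper opens to 93 mm and grips with 3 to 60 N. Pads are 15 mm wide; open, the fingers measure 128 mm over their backs; the gripper's body (75 mm by 188 mm) begins 65 mm behind the grasp point.
Start: joints at [-1.433, 0.13, 1.488, -0, 1.523, -0.085], TCP at [0.133, -0.585, 0.207] pointing down, gripper open.
Joint ranges: [-2.96, 2.96], [-0.89, 2.26], [0.02, 2.5], [-1.34, 4.48], [0, 2.73], [-2.66, 2.66]. Speed limits (rad/s): [2.39, 2.39, 2.79, 3.14, 3.14, 3.14].

INTERFACE

Orientations are given as a unit quaternion [x, y, z, w].
In Python, from cell import state, capture, sign_off, tips_ahead gives the robot as it stands.
- The arm moves only by the tool arm_command, never from a script. Its argument "increments" is a list of rows, each a list of 5 numbers: the opening, from 0 (shut) to 1 (fully open), then the shift along the tool's x, y, z each as a share of 0.02 m, from -1 to 1, then the turn about the tool's z as a share of pi rad, from -1 to 1. A call has 1 to 20 rows; each row shifts and turns the commanded pose from where the row before left it, along the tool's axes as they then stand; what a row does not reach is not made up. A row lasts 1/8 s, in which the tool goes at most 62.5 mm and 10.7 degrees, less where a joint would pass 70% of its speed; a pose out of reach is approached as far as the arm can. A call with a number of a shift or a turn outside -1 to 1 is refused whole. A call with a gripper value outside its range is refused whole. The fingers move at their own pace and stop on an object; the grip force is fixed at half the most. Time passes only in rows, so rows that do not move let the fingers close. It gives the time, the measured TCP pose, the force, the opening and the grip force at its end, in the units of the state.
- state(): the state, without advancing time (a new reading comes with each control period).
- capture(name): name is "scene" or "side" or "wrist"; returns a dict with "img" (420x560x3 uint8, blue, green, red), "depth" (420x560 float32, m along the optical axis (not along the pixel's ray), 0 where there is no reading), "camera_matrix" (3x3 intrinsics, pixels), "distortion" ([k1, k2, p1, p2, k3] as OpenCV has them; the pictures are not rectified), "world_to_cam" (4x4, takes a point from world to camera coordinates); the wrist camera has in their place "tool_from_camera" (4x4, takes a point from camera to tool coordinates, whose origin is the TCP and whose axes are the flange's). Camera axes: x right, y up, looking along -z (the intrinsics and any distortion apply to the point x, -y, -z); pixel columns grow to the right and rows downward; lengths in m; the calibration is good to about 2 mm. A picture is of the moment at which its call begins: read the wrist's pose just before it.
- sign_off(): hands the job in; it is judged then, once.
The state is a dict: "clock": time; "qpos": joint angles; "joint_velocities": joint speeds; "tau": joint torques, N m; "ee_pos": TCP position; "tcp_rot": TCP orientation; "force": force on the tool from outside, world axes, zero at the start; "wrist_torque": the same for the moment, N m; "opening": opening from 0.0 (shut) to 1.0 (fully open); "grip_force": force on a finger pad.
Only numpy, scipy, OpenCV 4.12 (cv2) and the standard library are available. Lean on these libraries where they do the work, as an engineer would, in place of code of your own. Each camera call takes 0.05 s, during which the arm holds its last target. There are 200 camera calls.

## Working session

There is one attempt and no reset: what is moved stays moved. The work goes in short steps, Python scripts to look and compute and a tool call to move; the robot and the scene stay as the last step left them, time stands still between calls to the robot, and variables do not carry over. Pictures are saved under pics/ and viewed, at most 10 in all, crops included, and the job is handed in when it is done.

Besides the shell and the picture viewer there is one more tool, called after "Call:" by a JSON object that holds its "op" and its "data", one argument or row to a line. arm_command: Moves the arm, as the interface text tells. Shift numbers are shares of 0.02 m and turn numbers shares of pi rad, none past 1 either way. Its arguments: {"type":"object","properties":{"increments":{"type":"array","items":{"type":"array","items":{"type":"number"}}}},"required":["increments"]}

```bash
mkdir -p pics; cat > h.py <<'E'
import numpy as np, cv2
from cell import state, capture, sign_off, tips_ahead
from scipy.spatial.transform import Rotation as R
def w2c(c, st=None):
    if 'world_to_cam' in c: return np.array(c['world_to_cam'])
    T=np.eye(4); T[:3,:3]=R.from_quat(st['tcp_rot']).as_matrix(); T[:3,3]=st['ee_pos']
    return np.linalg.inv(T@np.array(c['tool_from_camera']))
def rays(c,W,px):
    n=cv2.undistortPoints(np.float64(px).reshape(-1,1,2),np.array(c['camera_matrix']),np.array(c['distortion'])).reshape(-1,2)
    d=np.c_[n[:,0],-n[:,1],-np.ones(len(n))]
    Rm=W[:3,:3]; return -Rm.T@W[:3,3], d@Rm
def onplane(c,W,px,z):
    o,d=rays(c,W,px); return o+d*((z-o[2])/d[:,2])[:,None]
def bydepth(c,W,px):
    px=np.atleast_2d(px); o,d=rays(c,W,px)
    return o+d*np.array([c['depth'][int(round(v)),int(round(u))] for u,v in px])[:,None]
def proj(c,W,P):
    p=(W[:3,:3]@np.atleast_2d(P).T).T+W[:3,3]
    n=p*[1,-1,-1]
    return cv2.projectPoints(n,np.zeros(3),np.zeros(3),np.array(c['camera_matrix']),np.array(c['distortion']))[0].reshape(-1,2)
E
python3 - <<'E'
from h import *
for n in('scene','side'):
    c=capture(n); cv2.imwrite(f'pics/{n}0.png',c['img'])
    import pickle; pickle.dump(c,open(f'{n}0.pkl','wb'))
    W=w2c(c); print(n,-W[:3,:3].T@W[:3,3])
s=state(); print(s); print(tips_ahead)
E
```

```text
scene [1.1250362  0.48686624 0.92616154]
side [ 0.34455794 -0.90152798  0.67286268]
{'clock': 0.1, 'qpos': array([-1.43342238e+00,  1.31089615e-01,  1.48920919e+00, -7.85413548e-06,
        1.52299636e+00, -8.54174049e-02]), 'joint_velocities': array([ 0.00053416, -0.00175921, -0.00209419,  0.00220678,  0.00177293,
       -0.00053009]), 'tau': array([ 6.15994031e-04, -5.61342788e+01, -4.93098700e+01,  7.69839529e-02,
        2.90998531e-02, -6.31431180e-05]), 'ee_pos': array([ 0.13250449, -0.58462021,  0.20586868]), 'tcp_rot': array([ 9.93801534e-01,  1.11165583e-01, -2.60327211e-05, -8.50865046e-04]), 'force': array([-0.01846275, -0.02271065,  0.86322418]), 'wrist_torque': array([-0.02735934, -0.05243388,  0.02485618]), 'grip_force': 0.0, 'opening': 1.000457347912744}
0.019
```

View pics/scene0.png

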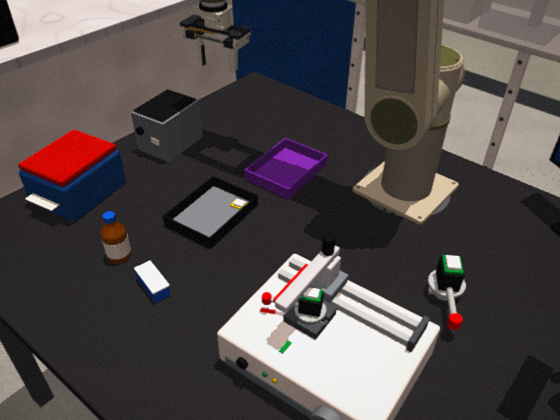

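View pics/side0.png

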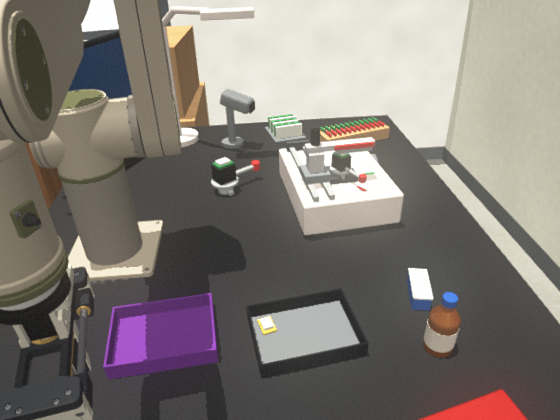

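The scene image shows these things:
- Microtome: knob at (328,245), head in socket at (312,300), red lever end at (267,298).
- Marks: red at (268,311), green at (285,347).
- Black tray at (211,211), with the yellow cassette at (238,203).
- Bottle at (115,238) and slide box at (152,282).

Things that could be mistaken for what I want:
- The loose second head at (452,275), standing on the table, is a decoy. The one I want is in the socket at (312,300).
- The purple tray at (287,167) is a decoy. The one I want is black, at (211,211).

The side view agrees: the seated head is at (342,160) and the black tray at (305,332).

```bash
python3 - <<'E'
from h import *
import pickle
c=pickle.load(open('scene0.pkl','rb')); d=pickle.load(open('side0.pkl','rb'))
W=w2c(c); V=w2c(d)
cv2.imwrite('pics/crop0.png',cv2.resize(c['img'][220:400,200:460],None,fx=3,fy=3,interpolation=cv2.INTER_CUBIC))
def blobs(c,W,lo,hi,z,name,roi,minA=6):
    hsv=cv2.cvtColor(c['img'],cv2.COLOR_BGR2HSV)
    m=cv2.inRange(hsv,lo,hi)
    if name.startswith('red'): m|=cv2.inRange(hsv,(172,lo[1],lo[2]),(180,255,255))
    k=np.zeros_like(m); x0,y0,x1,y1=roi; k[y0:y1,x0:x1]=255; m&=k
    n,_,s,ct=cv2.connectedComponentsWithStats(m)
    for i in range(1,n):
        if s[i,4]>=minA: print(name,ct[i].round(1),s[i].tolist(),'z',z,onplane(c,W,[ct[i]],z)[0].round(4),'depth',bydepth(c,W,ct[i])[0].round(4))
for q,Q,nm,roi in((c,W,'scene',(200,220,460,400)),(d,V,'side',(270,110,410,230))):
    print(nm)
    blobs(q,Q,(0,130,90),(8,255,255),.1,'red',roi)
    blobs(q,Q,(45,90,50),(85,255,255),.1,'green',roi)
    blobs(q,Q,(0,0,0),(180,255,45),.23,'black',roi,20)
# tray via depth: points with z .03-.04
for q,Q in((c,W),(d,V)):
    u,v=np.meshgrid(np.arange(560),np.arange(420)); px=np.c_[u.ravel(),v.ravel()]
    P=bydepth(q,Q,px); ok=q['depth'].ravel()>0
    hs=cv2.cvtColor(q['img'],cv2.COLOR_BGR2HSV).reshape(-1,3)
    s=ok&(P[:,2]>.028)&(P[:,2]<.042)
    np.save('P.npy',P)
    H=np.zeros((420,560),np.uint8); H.ravel()[s]=255
    n,l,st,ct=cv2.connectedComponentsWithStats(cv2.dilate(H,np.ones((3,3))))
    for i in range(1,n):
        if st[i,4]>250:
            k=(l.ravel()==i)&s; r=cv2.minAreaRect(np.float32(P[k,:2]))
            print('z35 blob',ct[i].round(),k.sum(),np.round(r[0],4),np.round(r[1],4),round(r[2],2),'V',hs[k,2].mean().round())
    s=ok&(P[:,2]>.094)&(P[:,2]<.106)
    H[:]=0;H.ravel()[s]=255
    n,l,st,ct=cv2.connectedComponentsWithStats(H); 
    i=1+np.argmax(st[1:,4]); k=(l.ravel()==i); r=cv2.minAreaRect(np.float32(P[k,:2])); print('top',ct[i],k.sum(),r, np.median(P[k,2]))
E
```

```text
scene
red [290.1 281.5] [274, 264, 34, 38, 136] z 0.1 [0.5439 0.0311 0.1   ] depth [0.6206 0.0913 0.2091]
red [266.1 297.9] [262, 292, 9, 13, 98] z 0.1 [0.6083 0.0225 0.1   ] depth [0.6378 0.049  0.1471]
red [267.2 310.3] [260, 308, 15, 6, 58] z 0.1 [0.6304 0.0448 0.1   ] depth [0.6314 0.0457 0.1017]
red [453.9 320.8] [448, 313, 12, 17, 178] z 0.1 [0.4159 0.3341 0.1   ] depth [0.3822 0.3268 0.0607]
green [448.4 267. ] [442, 255, 18, 19, 112] z 0.1 [0.293  0.2601 0.1   ] depth [0.2944 0.2605 0.1013]
green [312.9 297.3] [300, 289, 23, 13, 94] z 0.1 [0.5466 0.0924 0.1   ] depth [0.5989 0.1281 0.1747]
green [284.7 346.5] [279, 341, 12, 12, 68] z 0.1 [0.6721 0.1242 0.1   ] depth [0.6736 0.1254 0.1027]
green [264.1 374.1] [262, 372, 5, 5, 16] z 0.1 [0.739  0.1334 0.1   ] depth [0.7264 0.1219 0.0731]
black [335.  283.4] [200, 220, 260, 180, 17169] z 0.23 [0.5882 0.1644 0.23  ] depth [0.5177 0.1221 0.1387]
black [310.2 306.8] [298, 292, 26, 25, 328] z 0.23 [0.6566 0.1634 0.23  ] depth [0.6047 0.1275 0.1529]
black [457.5 303.4] [455, 297, 5, 16, 54] z 0.23 [0.4902 0.3462 0.23  ] depth [0.2831
[... 3441 characters left out ...]
5219] [0.2619 0.0533] 6.29 V 169.0
z35 blob [231. 180.] 196 [0.3191 0.2664] [0.1632 0.0627] 23.4 V 169.0
z35 blob [335. 215.] 538 [0.5138 0.0917] [0.2042 0.4216] 42.28 V 181.0
z35 blob [115. 252.] 278 [ 0.0176 -0.0389] [0.1384 0.061 ] 22.47 V 110.0
z35 blob [420. 284.] 624 [ 0.6899 -0.2494] [0.0965 0.0415] 77.74 V 246.0
z35 blob [305. 328.] 1249 [ 0.4318 -0.3262] [0.2024 0.1545] 7.27 V 59.0
z35 blob [158. 332.] 1242 [ 0.1587 -0.3014] [0.2016 0.154 ] 4.93 V 133.0
z35 blob [438. 342.] 160 [ 0.6671 -0.402 ] [0.0238 0.0547] 54.77 V 163.0
top [344.9503126 183.0467259] 3039 ((0.5906071662902832, 0.15771198272705078), (0.26111212372779846, 0.3408694863319397), 4.973791122436523) 0.09973972372069728
```

View pics/crop0.png

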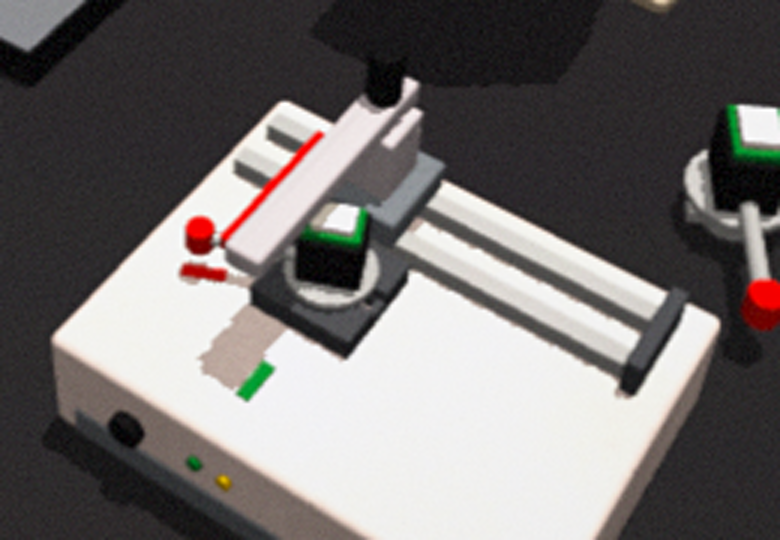

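The crop confirms the choice. The seated head has its red lever end by the red mark at crop (200,235) and sits under the knife beam. The black knob is at crop (387,78). The microtome's top measures 261 x 342 mm, which fits the given size. Next I'll work out the knob, origin, cassette and tray direction.

```bash
python3 - <<'E'
from h import *
import pickle
O=np.array([.5935,.1160]);a=np.radians(5);X=np.array([np.cos(a),np.sin(a)]);Y=np.array([-X[1],X[0]])
for n in('scene','side'):
    c=pickle.load(open(n+'0.pkl','rb'));W=w2c(c)
    u,v=np.meshgrid(np.arange(560),np.arange(420));P=bydepth(c,W,np.c_[u.ravel(),v.ravel()]);ok=c['depth'].ravel()>0
    L=(P[:,:2]-O)@np.c_[X,Y]
    hsv=cv2.cvtColor(c['img'],cv2.COLOR_BGR2HSV).reshape(-1,3)
    s=ok&(P[:,2]>.216)&(P[:,2]<.256)&(abs(L[:,0]+.075)<.03)&(abs(L[:,1])<.15)
    print(n,'knob',s.sum(),L[s].min(0),L[s].max(0),P[s,2].max())
    s=ok&(P[:,2]>.17)&(P[:,2]<.18)&(np.abs(L).max(1)<.05)
    print('head top',s.sum(),L[s].min(0),L[s].max(0))
    s=ok&(P[:,2]>.193)&(P[:,2]<.212)&(L[:,0]>-.05)&(L[:,0]<.09)&(abs(L[:,1])<.1)
    print('beam',s.sum(),L[s].min(0),L[s].max(0))
    T=np.array([.431,-.3257]);b=np.radians(7.35);M=np.array([[np.cos(b),-np.sin(b)],[np.sin(b),np.cos(b)]])
    K=(P[:,:2]-T)@M
    s=ok&(np.abs(K)<[.09,.065]).all(1)&(hsv[:,1]>130)&(hsv[:,2]>110)
    print('cassette tray xy',s.sum(),K[s].min(0),K[s].max(0),P[s,2].max())
E
```

```text
scene knob 256 [-0.0863616 -0.0222725] [-0.06300606  0.00092403] 0.25409127694383027
head top 211 [-0.01960716 -0.00872579] [0.0212983  0.02391162]
beam 1024 [-0.04999342 -0.0313    ] [0.08052792 0.00257361]
cassette tray xy 32 [-0.07916341  0.01856491] [-0.05144372  0.0544544 ] 0.015619228230594695
side knob 137 [-0.08633794 -0.02815502] [-0.06454312 -0.00479862] 0.25102143546146344
head top 18 [-0.01759376 -0.02184578] [ 0.01835967 -0.00731899]
beam 491 [-0.04980605 -0.03827065] [ 0.0795788  -0.00130335]
cassette tray xy 63 [-0.08073712  0.01774129] [-0.05203891  0.05229672] 0.013723406328200682
```

Call:
{"op": "arm_command", "data": {
  "increments": [
    [1,0,0,-1,0],
    [1,0,0,-1,0],
    [1,0,0,-1,0],
    [1,0,0,-1,0],
    [1,0,0,-1,0],
    [0.5,0,0,-0.5,0]
  ]
}}

```text
clock: 0.85
ee_pos: [0.1327, -0.5857, 0.3189]
tcp_rot: [0.994, 0.111, 0.0, 0.001]
force: [0.2, 0.8, -0.2]
opening: 0.934
grip_force: 0.0
```

Call:
{"op": "arm_command", "data": {
  "increments": [
    [0.45,0.91,-1,0,0],
    [0.45,0.91,-1,0,0],
    [0.45,0.91,-1,0,0],
    [0.45,0.91,-1,0,0],
    [0.45,0.91,-1,0,0],
    [0.45,0.91,-1,0,0],
    [0.45,0.91,-1,0,0],
    [0.45,0.91,-1,0,0],
    [0.45,0.91,-1,0,0],
    [0.45,0.91,-1,0,0],
    [0.45,0.91,-1,0,0],
    [0.45,0.91,-1,0,0],
    [0.45,0.91,-1,0,0],
    [0.45,0.91,-1,0,0],
    [0.45,0.91,-1,0,0],
    [0.45,0.91,-1,0,0],
    [0.45,0.91,-1,0,0],
    [0.45,0.91,-1,0,0],
    [0.45,0.91,-1,0,0],
    [0.45,0.91,-1,0,0]
  ]
}}

```text
clock: 3.35
ee_pos: [0.3994, -0.1138, 0.3168]
tcp_rot: [0.994, 0.111, -0.0, -0.0]
force: [0.4, -0.0, -0.1]
opening: 0.451
grip_force: 0.0
```

Call:
{"op": "arm_command", "data": {
  "increments": [
    [0.45,0.91,-1,0,0],
    [0.45,0.91,-1,0,0],
    [0.45,0.91,-1,0,0],
    [0.45,0.91,-1,0,0],
    [0.45,0.91,-1,0,0],
    [0.45,0.91,-1,0,0],
    [0.45,0.91,-1,0,0],
    [0.45,0.91,-1,0,0],
    [0.45,0.91,-1,0,0],
    [0.45,0,0,0,0.043],
    [0.45,0,0,0,0],
    [0.45,0,0,0,0],
    [0.45,0,0,0,0]
  ]
}}

```text
clock: 4.97
ee_pos: [0.5191, 0.0968, 0.3169]
tcp_rot: [0.999, 0.044, 0.0, -0.0]
force: [-0.0, 0.8, -0.5]
opening: 0.448
grip_force: 0.0
```

```bash
cat > m.py <<'E'
from h import *
import sys
s=state(); M=R.from_quat(s['tcp_rot']).as_matrix()
print('pos',s['ee_pos'].round(4),'yaw',np.degrees(np.arctan2(M[1,0],M[0,0])).round(2),'q6',s['qpos'][5].round(3),'F',s['force'].round(1))
O=np.array([.5935,.1160]);a=np.radians(5);X=np.array([np.cos(a),np.sin(a)]);Y=np.array([-X[1],X[0]])
print('in microtome',((s['ee_pos'][:2]-O)@np.c_[X,Y]).round(4))
if len(sys.argv)>3:
    t=np.array([float(v) for v in sys.argv[1:4]]); print('tool shares',(M.T@(t-s['ee_pos'])/.02).round(2))
E
python3 m.py .520 .096 .236
python3 - <<'E'
from h import *
s=state();c=capture('wrist');W=w2c(c,s)
cv2.imwrite('pics/w1.png',c['img'])
u,v=np.meshgrid(np.arange(560),np.arange(420));P=bydepth(c,W,np.c_[u.ravel(),v.ravel()]);ok=c['depth'].ravel()>0
k=ok&(P[:,2]>.235)&(P[:,2]<.26)&(np.hypot(*(P[:,:2]-[.52,.096]).T)<.035)
print(k.sum(),P[k].min(0),P[k].max(0),P[k].mean(0))
E
```

```text
pos [0.5191 0.0968 0.3169] yaw 5.09 q6 1.569 F [-0.   0.8 -0.5]
in microtome [-0.0758 -0.0126]
tool shares [0.04 0.05 4.05]
628 [0.50810612 0.08631505 0.23544893] [0.53156359 0.10960732 0.25170855] [0.52126569 0.09782721 0.24845953]
```

View pics/w1.png

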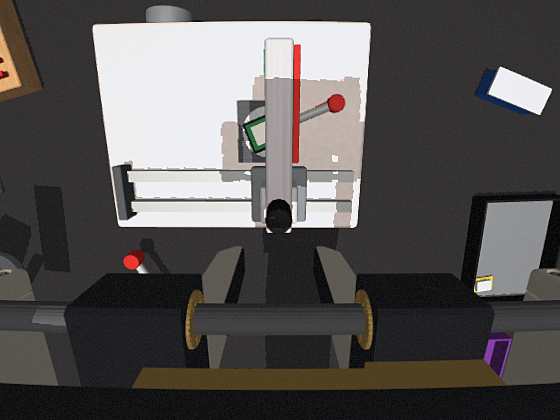

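The wrist view shows the knob at (279,215), centred between the fingers. By depth its centre is (0.520, 0.098) with the top at 0.251, as expected. I'll lower the fingers around it and push.

Call:
{"op": "arm_command", "data": {
  "increments": [
    [0.45,0,0,1,0],
    [0.45,0,0,1,0],
    [0.45,0,0,1,0],
    [0.45,0,0,1,0],
    [0.45,0,0,0,0],
    [0.45,0,-0.3,0,0],
    [0.45,0,-0.3,0,0],
    [0.45,0,-0.6,0,0],
    [0.45,0,-0.7,0,0],
    [0.45,0,-0.8,0,0],
    [0.45,0,-0.8,0,0],
    [0.45,0,-0.8,0,0],
    [0.45,0,-0.8,0,0],
    [0.45,0,-0.8,0,0],
    [0.45,0,-0.7,0,0],
    [0.45,0,-0.6,0,0],
    [0.45,0,-0.4,0,0],
    [0.45,0,-0.3,0,0],
    [0.45,0,0,0,0],
    [0.45,0,0,0,0]
  ]
}}

```text
clock: 7.52
ee_pos: [0.5061, 0.2564, 0.2385]
tcp_rot: [0.999, 0.044, 0.002, -0.001]
force: [1.8, 1.8, 5.3]
opening: 0.452
grip_force: 2.7
```

```bash
python3 m.py
```

```text
pos [0.5061 0.2564 0.2385] yaw 5.09 q6 1.86 F [1.8 1.8 5.3]
in microtome [-0.0748  0.1475]
```

Call:
{"op": "arm_command", "data": {
  "increments": [
    [0.45,0,-0.15,0,0],
    [0.45,0,-0.15,0,0],
    [0.45,0,0,0,0]
  ]
}}

```text
clock: 7.9
ee_pos: [0.5057, 0.2617, 0.2384]
tcp_rot: [0.999, 0.044, 0.002, -0.001]
force: [2.4, -1.0, 5.6]
opening: 0.45
grip_force: 2.9
```

```bash
python3 m.py
```

```text
pos [0.5057 0.2617 0.2384] yaw 5.06 q6 1.87 F [ 2.4 -1.   5.6]
in microtome [-0.0748  0.1528]
```

Call:
{"op": "arm_command", "data": {
  "increments": [
    [0.45,0,-0.1,0,0],
    [0.45,0,-0.05,0,0],
    [0.45,0,0,0,0],
    [0.45,0,0,0,0]
  ]
}}

```text
clock: 8.4
ee_pos: [0.5054, 0.2644, 0.2384]
tcp_rot: [0.999, 0.044, 0.002, -0.0]
force: [2.6, 0.2, 5.2]
opening: 0.449
grip_force: 3.0
```

```bash
python3 m.py
```

```text
pos [0.5054 0.2644 0.2384] yaw 5.04 q6 1.875 F [2.6 0.2 5.2]
in microtome [-0.0748  0.1555]
```

Call:
{"op": "arm_command", "data": {
  "increments": [
    [0.45,0,-0.1,0,0],
    [0.45,0,-0.05,0,0],
    [0.45,0,0,0,0],
    [0.45,0,0,0,0]
  ]
}}

```text
clock: 8.9
ee_pos: [0.5052, 0.2674, 0.2384]
tcp_rot: [0.999, 0.044, 0.002, -0.0]
force: [2.9, -1.9, 6.0]
opening: 0.45
grip_force: 2.9
```

```bash
python3 m.py; python3 - <<'E'
from h import *
c=capture('scene');W=w2c(c)
u,v=np.meshgrid(np.arange(560),np.arange(420));P=bydepth(c,W,np.c_[u.ravel(),v.ravel()]);ok=c['depth'].ravel()>0
O=np.array([.5935,.1160]);a=np.radians(5);X=np.array([np.cos(a),np.sin(a)]);Y=np.array([-X[1],X[0]])
L=(P[:,:2]-O)@np.c_[X,Y]
s=ok&(P[:,2]>.193)&(P[:,2]<.212)&(L[:,0]>-.02)&(L[:,0]<.07)&(L[:,1]>.05)
print('beam y',s.sum(),np.percentile(L[s,1],[0,2,50,98,100]))
E
```

```text
pos [0.5052 0.2674 0.2384] yaw 5.04 q6 1.88 F [ 2.9 -1.9  6. ]
in microtome [-0.0748  0.1585]
beam y 740 [0.12674009 0.1281649  0.14475689 0.15954982 0.1599305 ]
```

Call:
{"op": "arm_command", "data": {
  "increments": [
    [0.45,0,-0.1,0,0],
    [0.45,0,-0.1,0,0],
    [0.45,0,0,0,0],
    [0.45,0,0,0,0]
  ]
}}

```text
clock: 9.45
ee_pos: [0.5046, 0.2705, 0.2384]
tcp_rot: [0.999, 0.044, 0.001, 0.0]
force: [1.1, -5.2, 6.9]
opening: 0.452
grip_force: 3.8
```

```bash
python3 m.py
```

```text
pos [0.5046 0.2705 0.2384] yaw 5.01 q6 1.887 F [ 1.1 -5.2  6.9]
in microtome [-0.0751  0.1617]
```

Call:
{"op": "arm_command", "data": {
  "increments": [
    [0.45,0,-0.1,0,0],
    [0.45,0,0,0,0],
    [0.45,0,0,0,0]
  ]
}}

```text
clock: 9.82
ee_pos: [0.5044, 0.2724, 0.2384]
tcp_rot: [0.999, 0.044, 0.001, 0.0]
force: [-0.9, -5.7, 7.9]
opening: 0.451
grip_force: 3.9
```

```bash
python3 m.py
```

```text
pos [0.5044 0.2724 0.2384] yaw 5.01 q6 1.89 F [-0.9 -5.7  7.9]
in microtome [-0.0752  0.1636]
```

Call:
{"op": "arm_command", "data": {
  "increments": [
    [0.45,0,0.3,0,0],
    [0.45,0,0.25,0,0],
    [0.45,0,0,-1,0],
    [0.45,0,0,-1,0],
    [0.45,0,0,-1,0],
    [0.45,0,0,-1,0],
    [0.45,0,0,-1,0],
    [0.45,0,0,0,0]
  ]
}}

```text
clock: 10.82
ee_pos: [0.5057, 0.2619, 0.3396]
tcp_rot: [0.999, 0.044, 0.002, -0.001]
force: [0.6, 0.3, 0.2]
opening: 0.448
grip_force: 0.0
```

```bash
python3 m.py; python3 - <<'E'
from h import *
O=np.array([.5935,.1160]);a=np.radians(5);X=np.array([np.cos(a),np.sin(a)]);Y=np.array([-X[1],X[0]])
for n in('scene','side','wrist'):
    st=state();c=capture(n);W=w2c(c,st)
    u,v=np.meshgrid(np.arange(560),np.arange(420));P=bydepth(c,W,np.c_[u.ravel(),v.ravel()]);ok=c['depth'].ravel()>0
    L=(P[:,:2]-O)@np.c_[X,Y]
    s=ok&(P[:,2]>.204)&(P[:,2]<.212)&(L[:,0]>-.02)&(L[:,0]<.07)&(L[:,1]>.05)&(L[:,1]<.2)
    if s.sum():print(n,'beam top y',s.sum(),np.percentile(L[s,1],[1,50,99]))
    for z0,z1,nm in((.17,.182,'cass top'),(.158,.17,'jawtop'),(.122,.130,'disc'),(.113,.121,'socket')):
        s=ok&(P[:,2]>z0)&(P[:,2]<z1)&(np.abs(L).max(1)<.05)
        if s.sum()>20: r=cv2.minAreaRect(np.float32(L[s]));print(n,nm,s.sum(),np.round(r[0],4),np.round(r[1],4),round(r[2],1))
    h=cv2.cvtColor(c['img'],cv2.COLOR_BGR2HSV).reshape(-1,3)
    s=ok&(P[:,2]>.118)&(P[:,2]<.16)&(h[:,1]>150)&((h[:,0]<8)|(h[:,0]>172))&(L[:,0]>0)&(np.abs(L).max(1)<.12)
    print('lever',s.sum(),P[s].mean(0),L[s].mean(0))
    cv2.imwrite(f'pics/{n}2.png',c['img'])
E
```

```text
pos [0.5057 0.2619 0.3396] yaw 5.02 q6 1.871 F [0.6 0.3 0.2]
in microtome [-0.0748  0.153 ]
scene beam top y 714 [0.1184733  0.13452492 0.15018414]
scene cass top 244 [0.0002 0.0025] [0.03  0.036] 23.3
scene jawtop 166 [-0.      0.0025] [0.0345 0.0422] 22.6
scene disc 247 [0.0031 0.0032] [0.0715 0.0701] 4.4
scene socket 495 [-0.0062  0.0003] [0.087  0.0982] 0.4
lever 93 [0.6339684  0.04646524 0.14114086] [ 0.03425405 -0.07279721]
side beam top y 182 [0.11264753 0.12517877 0.14722208]
side cass top 68 [ 0.0008 -0.0025] [0.0286 0.0348] 20.6
side jawtop 96 [-0.0016 -0.003 ] [0.034  0.0415] 26.8
side disc 88 [-0.004  -0.0106] [0.0424 0.058 ] 70.6
side socket 182 [-0.006  -0.0004] [0.0876 0.0905] 0.1
lever 0 [nan nan nan] [nan nan]
wrist beam top y 3176 [0.11850622 0.13458539 0.15002292]
wrist cass top 624 [-0.0006  0.0023] [0.0282 0.0367] 23.2
wrist jawtop 535 [-0.0006  0.0026] [0.0349 0.0422] 22.7
wrist disc 634 [-0.0009  0.0071] [0.0585 0.0503] 11.4
wrist socket 1428 [-0.0065  0.001 ] [0.0858 0.0975] 0.5
lever 261 [0.63099181 0.04734968 0.14077029] [ 0.03136587 -0.07165671]<stdin>:14: RuntimeWarning: Mean of empty slice.
  ret = um.true_divide(
```

View pics/wrist2.png

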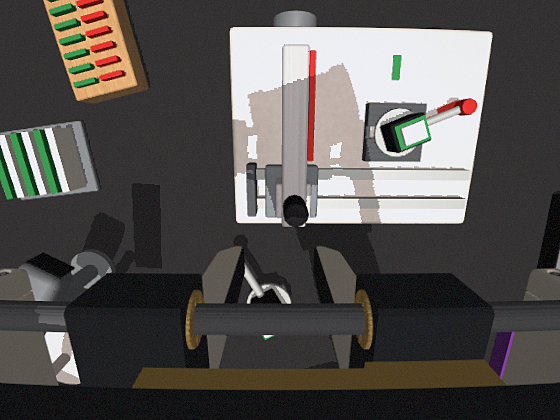

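The wrist view shows the beam parked near the end-stop bar: knob at (295,210), bar at (252,190). The seated head is now clear at (408,132). There may still be a gap to the stop, so I'll measure the knob again.

```bash
python3 - <<'E'
from h import *
O=np.array([.5935,.1160]);a=np.radians(5);X=np.array([np.cos(a),np.sin(a)]);Y=np.array([-X[1],X[0]])
for n in('scene','side','wrist'):
    st=state();c=capture(n);W=w2c(c,st)
    u,v=np.meshgrid(np.arange(560),np.arange(420));P=bydepth(c,W,np.c_[u.ravel(),v.ravel()]);ok=c['depth'].ravel()>0
    L=(P[:,:2]-O)@np.c_[X,Y]
    s=ok&(P[:,2]>.245)&(P[:,2]<.256)&(abs(L[:,0]+.075)<.03)&(abs(L[:,1]-.14)<.06)
    if s.sum(): print(n,'knob top',s.sum(),L[s].min(0).round(4),L[s].max(0).round(4),L[s].mean(0).round(4))
    s=ok&(P[:,2]>.12)&(P[:,2]<.17)&(abs(L[:,0]+.075)<.015)&(L[:,1]>.09)&(L[:,1]<.22)
    if n=='wrist':
        for y in np.arange(.1,.22,.005):
            k=ok&(abs(L[:,0]+.05)<.012)&(abs(L[:,1]-y)<.0025)
            if k.sum():print(y.round(3),P[k,2].max().round(3),np.median(P[k,2]).round(3))
        cv2.imwrite('pics/wc.png',cv2.resize(c['img'][140:230,225:355],None,fx=6,fy=6,interpolation=cv2.INTER_CUBIC))
E
```

```text
scene knob top 137 [-0.087   0.1247] [-0.0624  0.1487] [-0.073  0.138]
side knob top 31 [-0.0846  0.1213] [-0.0635  0.1434] [-0.0744  0.1305]
wrist knob top 495 [-0.0867  0.1256] [-0.0634  0.1489] [-0.0743  0.1376]
0.1 0.474 0.468
0.105 0.474 0.456
0.11 0.473 0.456
0.115 0.473 0.456
0.12 0.473 0.456
0.125 0.473 0.456
0.13 0.472 0.455
0.135 0.472 0.461
0.14 0.472 0.461
0.145 0.472 0.461
0.15 0.472 0.461
0.155 0.472 0.46
0.16 0.472 0.461
0.165 0.472 0.461
0.17 0.472 0.461
0.175 0.472 0.454
0.18 0.473 0.455
0.185 0.473 0.455
0.19 0.473 0.455
0.195 0.473 0.455
0.2 0.474 0.455
0.205 0.474 0.468
0.21 0.471 0.449
0.215 0.465 0.448
```

View pics/wc.png

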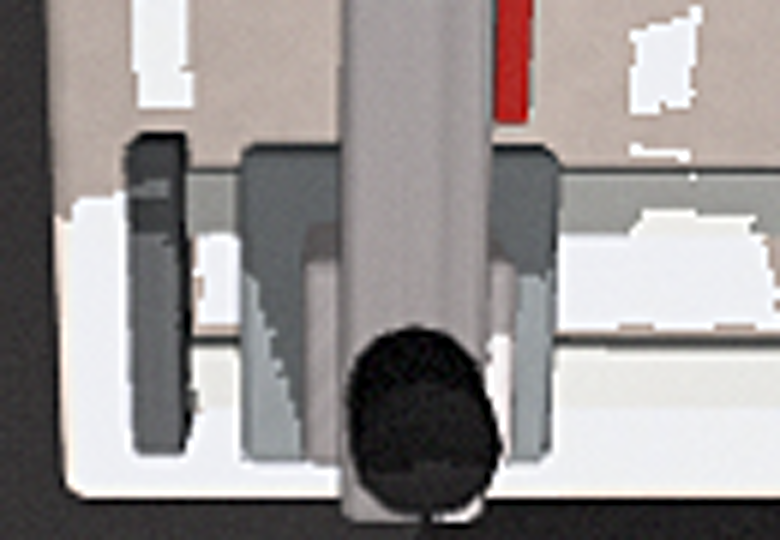

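About 10 mm of gap is still visible between the carriage block (crop x 240) and the stop bar (crop x 190). I'll re-centre over the knob and push it again more gently, measuring while pressed.

Call:
{"op": "arm_command", "data": {
  "increments": [
    [0.45,0,0.7,0,0],
    [0.45,0,0,1,0],
    [0.45,0,0,1,0],
    [0.45,0,0,1,0],
    [0.45,0,0,1,0],
    [0.45,0,0,0.9,0],
    [0.45,0,0,0,0],
    [0.45,0,-0.2,0,0],
    [0.45,0,-0.2,0,0],
    [0.45,0,-0.1,0,0],
    [0.45,0,-0.1,0,0],
    [0.45,0,-0.1,0,0],
    [0.45,0,0,0,0],
    [0.45,0,0,0,0]
  ]
}}

```text
clock: 12.88
ee_pos: [0.5047, 0.2614, 0.2388]
tcp_rot: [0.999, 0.044, -0.0, 0.0]
force: [-0.4, 0.0, -0.2]
opening: 0.453
grip_force: 0.0
```

```bash
cat > car.py <<'E'
from h import *
O=np.array([.5935,.1160]);a=np.radians(5);X=np.array([np.cos(a),np.sin(a)]);Y=np.array([-X[1],X[0]])
c=capture('scene');W=w2c(c)
u,v=np.meshgrid(np.arange(560),np.arange(420));P=bydepth(c,W,np.c_[u.ravel(),v.ravel()]);ok=c['depth'].ravel()>0
L=(P[:,:2]-O)@np.c_[X,Y]
s=ok&(P[:,2]>.204)&(P[:,2]<.212)&(L[:,0]>0)&(L[:,0]<.07)&(L[:,1]>.05)&(L[:,1]<.2)
print('beam top y (was .1185 .1345 .150)',s.sum(),np.percentile(L[s,1],[1,50,99]).round(4))
E
python3 m.py; python3 car.py
```

```text
pos [0.5047 0.2614 0.2388] yaw 5.02 q6 1.871 F [-0.4  0.  -0.2]
in microtome [-0.0757  0.1526]
beam top y (was .1185 .1345 .150) 578 [0.1185 0.1348 0.1501]
```

There's still no contact at this offset, so the gap between the fingers is wider than I assumed. I'll keep pushing.

Call:
{"op": "arm_command", "data": {
  "increments": [
    [0.45,0,-0.2,0,0],
    [0.45,0,-0.2,0,0],
    [0.45,0,-0.15,0,0],
    [0.45,0,-0.1,0,0],
    [0.45,0,-0.1,0,0],
    [0.45,0,-0.1,0,0],
    [0.45,0,0,0,0],
    [0.45,0,0,0,0]
  ]
}}

```text
clock: 13.92
ee_pos: [0.5033, 0.2784, 0.2388]
tcp_rot: [0.999, 0.044, -0.0, 0.0]
force: [0.6, 0.4, 0.4]
opening: 0.451
grip_force: 0.0
```

```bash
python3 m.py; python3 car.py
```

```text
pos [0.5033 0.2784 0.2388] yaw 5.02 q6 1.899 F [0.6 0.4 0.4]
in microtome [-0.0757  0.1696]
beam top y (was .1185 .1345 .150) 541 [0.1187 0.135  0.1502]
```

```bash
python3 - <<'E'
from h import *
a=capture('scene')['img'][150:360,230:450];b=capture('wrist')['img']
a=cv2.resize(a,(440,420));b=cv2.resize(b,(360,270))
o=np.zeros((420,800,3),np.uint8);o[:,:440]=a;o[:270,440:]=b
cv2.imwrite('pics/mix3.png',o)
E
```

```text
(no output)
```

View pics/mix3.png

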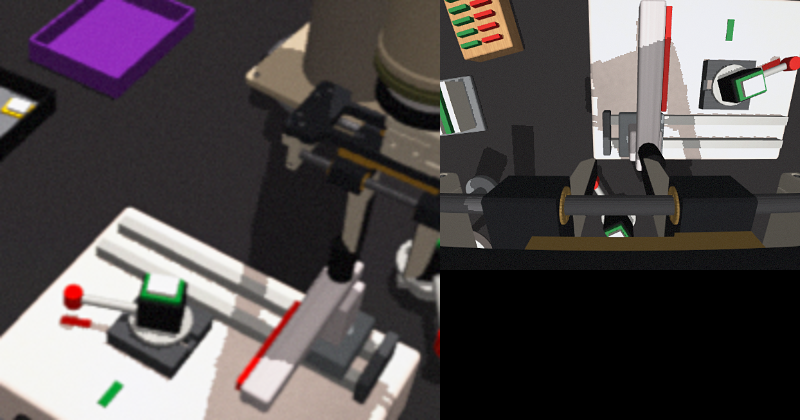

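The picture shows the finger beside the knob rather than behind it: knob at (650,152), finger at (650,175). I'll measure the fingertip's real position from depth.

```bash
python3 - <<'E'
from h import *
O=np.array([.5935,.1160]);a=np.radians(5);X=np.array([np.cos(a),np.sin(a)]);Y=np.array([-X[1],X[0]])
st=state();c=capture('wrist');W=w2c(c,st)
print('tcp px',proj(c,W,st['ee_pos']),'tips',proj(c,W,st['ee_pos']-[0,0,.019]), 'T',np.round(c['tool_from_camera'],3).tolist())
for px in ((327,236),(325,255),(325,275),(320,300),(230,255),(240,250),(328,228),(240,262)):
    p=bydepth(c,W,px)[0]; print(px,c['img'][px[1],px[0]],((p[:2]-O)@np.c_[X,Y]).round(4),p[2].round(4))
s=capture('scene');V=w2c(s)
print('scene tcp px',proj(s,V,st['ee_pos']))
u,v=np.meshgrid(np.arange(560),np.arange(420));P=bydepth(s,V,np.c_[u.ravel(),v.ravel()]);L=(P[:,:2]-O)@np.c_[X,Y]
k=(s['depth'].ravel()>0)&(P[:,2]>.215)&(P[:,2]<.29)&(abs(L[:,0]+.08)<.06)&(abs(L[:,1]-.15)<.09)
for z in np.arange(.215,.29,.01):
    j=k&(abs(P[:,2]-z)<.005); 
    if j.sum(): print(z.round(3),j.sum(),L[j].min(0).round(3),L[j].max(0).round(3), np.unique(np.round(L[j,1],2),return_counts=True))
E
```

```text
tcp px [[279.36405009 252.12450258]] tips [[279.29387099 241.70103339]] T [[0.001, 0.964, 0.267, 0.074], [1.0, -0.0, -0.0, -0.001], [-0.0, 0.267, -0.964, -0.178], [0.0, 0.0, 0.0, 1.0]]
(327, 236) [11  7  4] [-0.064   0.1398] 0.2408
(325, 255) [84 93 95] [-0.0673  0.1443] 0.2634
(325, 275) [66 72 77] [-0.0677  0.1477] 0.2866
(320, 300) [24 21 23] [-0.0833  0.1491] 0.2835
(230, 255) [87 93 99] [-0.0671  0.1971] 0.2638
(240, 250) [ 86  94 100] [-0.0674  0.1925] 0.2557
(328, 228) [8 4 4] [-0.0637  0.1367] 0.2256
(240, 262) [11 10  9] [-0.0697  0.1912] 0.2674
scene tcp px [[418.67428779 284.31198559]]
0.215 26 [-0.075  0.128] [-0.033  0.149] (array([0.13, 0.14, 0.15]), array([ 8, 11,  7]))
0.225 53 [-0.075  0.127] [-0.062  0.149] (array([0.13, 0.14, 0.15]), array([14, 24, 15]))
0.235 57 [-0.075  0.126] [-0.062  0.149] (array([0.13, 0.14, 0.15]), array([17, 27, 13]))
0.245 54 [-0.077  0.125] [-0.062  0.149] (array([0.12, 0.13, 0.14, 0.15]), array([ 1, 16, 23, 14]))
0.255 94 [-0.085  0.126] [-0.064  0.204] (array([0.13, 0.14, 0.15, 0.19, 0.2 ]), array([31, 28, 18,  5, 12]))
0.265 82 [-0.085  0.135] [-0.066  0.207] (array([0.13, 0.14, 0.15, 0.19, 0.2 , 0.21]), array([ 2, 21, 20,  8, 24,  7]))
0.275 97 [-0.084  0.134] [-0.065  0.207] (array([0.13, 0.14, 0.15, 0.19, 0.2 , 0.21]), array([ 2, 23, 22,  9, 30, 11]))
0.285 98 [-0.083  0.132] [-0.066  0.208] (array([0.13, 0.14, 0.15, 0.19, 0.2 , 0.21]), array([ 4, 29, 19,  7, 28, 11]))
```

The visible fingertips sit at about z 0.251, although the TCP reads 0.239. The first pushes were only rubbing the knob's top. I'll measure the tips against the TCP in free air at two openings.

Call:
{"op": "arm_command", "data": {
  "increments": [
    [0.45,0,0,-1,0],
    [0.45,0,0,-1,0],
    [0.45,0,0,-1,0],
    [0.45,0,0,0,0]
  ]
}}

```text
clock: 14.68
ee_pos: [0.5045, 0.279, 0.3023]
tcp_rot: [0.999, 0.044, 0.002, -0.001]
force: [-0.0, -2.1, 1.1]
opening: 0.453
grip_force: 0.0
```

```bash
cat > tips.py <<'E'
from h import *
st=state();M=R.from_quat(st['tcp_rot']).as_matrix()
print('z',st['ee_pos'].round(4),'op',round(st['opening'],3))
for n in ('scene','side','wrist'):
    c=capture(n);W=w2c(c,st)
    u,v=np.meshgrid(np.arange(560),np.arange(420));P=bydepth(c,W,np.c_[u.ravel(),v.ravel()]);T=(P-st['ee_pos'])@M
    k=(c['depth'].ravel()>0)&(np.abs(T[:,0])<.025)&(abs(T[:,1])<.07)&(T[:,2]>-.06)&(T[:,2]<.035)
    print(n)
    for z in np.arange(-.05,.03,.005):
        j=k&(abs(T[:,2]-z)<.0025)
        if j.sum()>3: print(' toolz',z.round(3),j.sum(),'y-',T[j&(T[:,1]<0),1].round(3).min(initial=9),T[j&(T[:,1]<0),1].round(3).max(initial=-9),'y+',T[j&(T[:,1]>0),1].round(3).min(initial=9),T[j&(T[:,1]>0),1].round(3).max(initial=-9))
E
python3 tips.py
```

```text
z [0.5045 0.279  0.3023] op 0.453
scene
 toolz -0.05 57 y- -0.038 -0.023 y+ 0.02 0.035
 toolz -0.045 61 y- -0.038 -0.022 y+ 0.02 0.037
 toolz -0.04 57 y- -0.038 -0.022 y+ 0.02 0.035
 toolz -0.035 52 y- -0.037 -0.023 y+ 0.02 0.034
 toolz -0.03 53 y- -0.037 -0.023 y+ 0.021 0.036
 toolz -0.025 50 y- -0.037 -0.023 y+ 0.02 0.035
 toolz -0.02 38 y- -0.033 -0.022 y+ 0.02 0.034
 toolz -0.015 16 y- -0.029 -0.024 y+ 0.02 0.027
side
 toolz -0.05 26 y- -0.021 -0.016 y+ 0.025 0.043
 toolz -0.045 20 y- -0.029 -0.017 y+ 0.025 0.041
 toolz -0.04 20 y- -0.022 -0.017 y+ 0.021 0.041
 toolz -0.035 22 y- -0.029 -0.016 y+ 0.026 0.041
 toolz -0.03 24 y- -0.028 -0.018 y+ 0.026 0.042
 toolz -0.025 20 y- -0.03 -0.016 y+ 0.024 0.04
 toolz -0.02 19 y- -0.025 -0.018 y+ 0.028 0.04
 toolz -0.015 21 y- -0.029 -0.017 y+ 0.024 0.037
 toolz -0.01 6 y- -0.024 -0.019 y+ 0.028 0.031
wrist
 toolz -0.05 408 y- -0.037 -0.021 y+ 0.02 0.036
 toolz -0.045 380 y- -0.037 -0.021 y+ 0.02 0.036
 toolz -0.04 334 y- -0.037 -0.021 y+ 0.02 0.036
 toolz -0.035 305 y- -0.036 -0.021 y+ 0.02 0.035
 toolz -0.03 276 y- -0.036 -0.021 y+ 0.02 0.035
 toolz -0.025 242 y- -0.036 -0.021 y+ 0.02 0.034
 toolz -0.02 215 y- -0.035 -0.021 y+ 0.02 0.034
 toolz -0.015 151 y- -0.033 -0.021 y+ 0.02 0.031
 toolz -0.01 28 y- -0.026 -0.021 y+ 0.02 0.025
```

Call:
{"op": "arm_command", "data": {
  "increments": [
    [0,0,0,0,0],
    [0,0,0,0,0],
    [0,0,0,0,0],
    [0,0,0,0,0]
  ]
}}

```text
clock: 15.32
ee_pos: [0.5032, 0.2784, 0.2987]
tcp_rot: [0.999, 0.044, -0.0, 0.0]
force: [0.1, 0.4, 0.1]
opening: 0.07
grip_force: 0.0
```

```bash
python3 tips.py
```

```text
z [0.5032 0.2784 0.2987] op 0.07
scene
 toolz -0.05 56 y- -0.021 -0.005 y+ 0.002 0.018
 toolz -0.045 58 y- -0.021 -0.004 y+ 0.002 0.019
 toolz -0.04 58 y- -0.02 -0.005 y+ 0.001 0.017
 toolz -0.035 60 y- -0.02 -0.005 y+ 0.002 0.018
 toolz -0.03 51 y- -0.02 -0.005 y+ 0.002 0.017
 toolz -0.025 48 y- -0.019 -0.005 y+ 0.002 0.017
 toolz -0.02 42 y- -0.017 -0.005 y+ 0.001 0.016
 toolz -0.015 18 y- -0.011 -0.006 y+ 0.002 0.014
side
 toolz -0.05 17 y- -0.011 -0.006 y+ 0.0 0.021
 toolz -0.045 16 y- -0.014 -0.006 y+ 0.014 0.022
 toolz -0.04 14 y- -0.007 -0.001 y+ 0.014 0.022
 toolz -0.035 18 y- -0.007 -0.003 y+ 0.014 0.021
 toolz -0.03 17 y- -0.011 -0.0 y+ 0.013 0.022
 toolz -0.025 17 y- -0.012 -0.002 y+ 0.013 0.021
 toolz -0.02 11 y- -0.013 -0.005 y+ 0.014 0.018
 toolz -0.015 12 y- -0.005 -0.002 y+ 0.01 0.015
 toolz -0.01 5 y- -0.003 -0.003 y+ 0.007 0.011
wrist
 toolz -0.05 83 y- -0.015 -0.001 y+ 0.0 0.013
 toolz -0.045 293 y- -0.017 -0.001 y+ 0.0 0.016
 toolz -0.04 254 y- -0.016 -0.001 y+ 0.0 0.016
 toolz -0.035 228 y- -0.016 -0.001 y+ 0.0 0.015
 toolz -0.03 213 y- -0.016 -0.001 y+ 0.0 0.015
 toolz -0.025 182 y- -0.016 -0.001 y+ 0.0 0.015
 toolz -0.02 153 y- -0.015 -0.001 y+ 0.0 0.014
 toolz -0.015 92 y- -0.012 -0.001 y+ 0.0 0.011
 toolz -0.01 16 y- -0.007 -0.001 y+ 0.002 0.005
```

The tips really sit 11 mm behind the reported TCP, not 19 mm ahead of it. So the true grasp point is reported z + 0.030, and I'll use that from now on. Going back to the knob 30 mm lower.

Call:
{"op": "arm_command", "data": {
  "increments": [
    [0.45,0,1,0,0],
    [0.45,0,0.5,0,0],
    [0.45,0,0,0,0],
    [0.45,0,0,1,0],
    [0.45,0,0,1,0],
    [0.45,0,0,1,0],
    [0.45,0,0,1,0],
    [0.45,0,0,0.6,0],
    [0.45,0,0,0,0],
    [0.45,0,-0.2,0,0],
    [0.45,0,-0.2,0,0],
    [0.45,0,-0.1,0,0],
    [0.45,0,-0.1,0,0],
    [0.45,0,-0.1,0,0],
    [0.45,0,0,0,0],
    [0.45,0,0,0,0]
  ]
}}

```text
clock: 17.48
ee_pos: [0.5044, 0.2627, 0.2065]
tcp_rot: [0.999, 0.044, -0.0, -0.0]
force: [0.7, 0.7, 0.2]
opening: 0.453
grip_force: 0.0
```

```bash
python3 m.py; python3 car.py
```

```text
pos [0.5044 0.2627 0.2065] yaw 5.04 q6 1.873 F [0.7 0.7 0.2]
in microtome [-0.076   0.1539]
beam top y (was .1185 .1345 .150) 585 [0.1264 0.1428 0.1584]
```

Call:
{"op": "arm_command", "data": {
  "increments": [
    [0.45,0,-0.1,0,0],
    [0.45,0,-0.1,0,0],
    [0.45,0,0,0,0],
    [0.45,0,0,0,0]
  ]
}}

```text
clock: 18.02
ee_pos: [0.5043, 0.2644, 0.2065]
tcp_rot: [0.999, 0.043, -0.0, 0.002]
force: [-1.3, -10.2, 1.5]
opening: 0.457
grip_force: 5.1
```

```bash
python3 m.py; python3 car.py
```

```text
pos [0.5043 0.2644 0.2065] yaw 4.95 q6 1.879 F [ -1.3 -10.2   1.5]
in microtome [-0.0759  0.1556]
beam top y (was .1185 .1345 .150) 549 [0.1283 0.1445 0.1598]
```

The stop is reached: 10 N, and the knob is 8–10 mm further than before. Next I back off, lift, move over the head and turn the gripper to match the jaw.

Call:
{"op": "arm_command", "data": {
  "increments": [
    [0.45,0,0.2,0,0],
    [0.45,0,0.25,0,0],
    [0.45,0,0,0,0],
    [0.45,0,0,-1,0],
    [0.45,0,0,-1,0],
    [0.45,0,0,-1,0],
    [0.45,0,0,-1,0],
    [0.45,0,0,-0.7,0],
    [0.7,0.5,0.9,0,0],
    [0.7,0.5,0.9,0,0],
    [0.7,0.5,0.9,0,0],
    [0.7,0.5,0.9,0,0],
    [0.7,0.5,0.9,0,0],
    [0.7,0.5,0.9,0,0],
    [0.7,0.5,0.9,0,0],
    [0.7,0.3,0.9,0,0]
  ]
}}

```text
clock: 20.08
ee_pos: [0.5941, 0.1195, 0.3007]
tcp_rot: [0.999, 0.044, -0.0, 0.0]
force: [-0.3, 1.0, -0.0]
opening: 0.699
grip_force: 0.0
```

Call:
{"op": "arm_command", "data": {
  "increments": [
    [0.7,0,0,0,-0.057],
    [0.7,0,0,0,-0.057],
    [0.7,0,0,0,-0.057],
    [0.7,0,0,0,-0.057],
    [0.7,0,0,0,-0.057],
    [0.7,0,0,0,-0.057],
    [0.7,0,0,0,-0.057],
    [0.7,0,0,0,-0.057],
    [0.7,0,0,0,-0.057],
    [0.7,0,0,0,-0.057],
    [0.7,0,0,0,-0.058],
    [0.7,0,0,0,0],
    [0.7,0,0,0,0]
  ]
}}

```text
clock: 21.7
ee_pos: [0.5935, 0.1204, 0.3009]
tcp_rot: [0.516, 0.856, 0.0, -0.0]
force: [-0.3, 0.5, 0.2]
opening: 0.7
grip_force: 0.0
```

```bash
python3 m.py .5933 .1183 .121; python3 car.py; python3 - <<'E'
from h import *
O=np.array([.5933,.1183])
for n in('scene','side','wrist'):
    st=state();c=capture(n);W=w2c(c,st)
    if n=='wrist':cv2.imwrite('pics/w4.png',c['img'])
    u,v=np.meshgrid(np.arange(560),np.arange(420));P=bydepth(c,W,np.c_[u.ravel(),v.ravel()]);ok=c['depth'].ravel()>0
    for z0,z1,nm in((.17,.182,'cass top'),(.158,.17,'jawtop')):
        s=ok&(P[:,2]>z0)&(P[:,2]<z1)&(np.abs(P[:,:2]-O).max(1)<.05)
        if s.sum()>20: r=cv2.minAreaRect(np.float32(P[s,:2]));print(n,nm,s.sum(),np.round(r[0],4),np.round(r[1],4),round(r[2],1))
E
```

```text
pos [0.5935 0.1204 0.3009] yaw 117.82 q6 -0.37 F [-0.3  0.5  0.2]
in microtome [0.0004 0.0044]
tool shares [-0.09 -0.06  8.99]
beam top y (was .1185 .1345 .150) 585 [0.1282 0.1443 0.1597]
scene cass top 241 [0.5926 0.1182] [0.0309 0.036 ] 28.3
scene jawtop 169 [0.593  0.1185] [0.0362 0.0421] 25.6
side cass top 66 [0.5939 0.1118] [0.0299 0.0323] 28.3
side jawtop 92 [0.5895 0.1054] [0.027  0.0492] 63.0
wrist cass top 646 [0.5927 0.118 ] [0.0277 0.0355] 27.2
wrist jawtop 523 [0.5931 0.1181] [0.0334 0.0417] 27.1
```

View pics/w4.png

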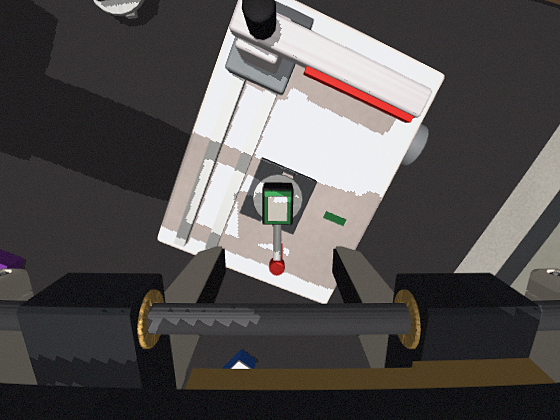

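The wrist view shows the jaw block at (278,203), aligned between the fingers, with the lever pointing to the red mark at (277,267). The carriage stayed parked. I'll lower and grip.

Call:
{"op": "arm_command", "data": {
  "increments": [
    [0.7,-0.09,-0.06,1,0],
    [0.7,0,0,1,0],
    [0.7,0,0,1,0],
    [0.7,0,0,1,0],
    [0.7,0,0,1,0],
    [0.7,0,0,1,0],
    [0.7,0,0,1,0],
    [0.7,0,0,1,0],
    [0.7,0,0,0.5,0],
    [0.7,0,0,0.4,0],
    [0.7,0,0,0,0],
    [0.7,0,0,0,0]
  ]
}}

```text
clock: 23.4
ee_pos: [0.5938, 0.1186, 0.1237]
tcp_rot: [0.515, 0.857, 0.0, 0.0]
force: [0.2, -0.5, 0.0]
opening: 0.695
grip_force: 0.0
```

Call:
{"op": "arm_command", "data": {
  "increments": [
    [0,0,0,0,0],
    [0,0,0,0,0],
    [0,0,0,0,0],
    [0,0,0,0,0],
    [0,0,0,0,0]
  ]
}}

```text
clock: 24.02
ee_pos: [0.5932, 0.1185, 0.1229]
tcp_rot: [0.515, 0.857, -0.0, -0.0]
force: [-0.4, -1.3, 1.8]
opening: 0.364
grip_force: 29.9
```

```bash
python3 m.py .5933 .1183 .121
```

```text
pos [0.5932 0.1185 0.1229] yaw 118.06 q6 -0.377 F [-0.4 -1.3  1.8]
in microtome [-0.0001  0.0025]
tool shares [-0.01  0.    0.1 ]
```

The grip closed at 34 mm, which matches the jaw. Now I turn it anticlockwise.

Call:
{"op": "arm_command", "data": {
  "increments": [
    [0,0,0,0,-0.03],
    [0,0,0,0,-0.04],
    [0,0,0,0,-0.04],
    [0,0,0,0,-0.04],
    [0,0,0,0,-0.04],
    [0,0,0,0,-0.04],
    [0,0,0,0,-0.04],
    [0,0,0,0,-0.04],
    [0,0,0,0,-0.03],
    [0,0,0,0,-0.02],
    [0,0,0,0,0],
    [0,0,0,0,0],
    [0,0,0,0,0]
  ]
}}

```text
clock: 25.65
ee_pos: [0.5934, 0.1186, 0.1229]
tcp_rot: [-0.025, 1.0, 0.0, 0.0]
force: [2.5, 1.0, 0.2]
opening: 0.368
grip_force: 29.9
```

```bash
cat > lev.py <<'E'
from h import *
print('torque',state()['wrist_torque'].round(2))
O=np.array([.5933,.1183]);c=capture('scene');W=w2c(c)
u,v=np.meshgrid(np.arange(560),np.arange(420));P=bydepth(c,W,np.c_[u.ravel(),v.ravel()])
h=cv2.cvtColor(c['img'],cv2.COLOR_BGR2HSV).reshape(-1,3)
d=P[:,:2]-O
s=(c['depth'].ravel()>0)&(P[:,2]>.12)&(P[:,2]<.16)&(h[:,1]>150)&((h[:,0]<8)|(h[:,0]>172))&(np.hypot(*d.T)<.11)
o=-W[:3,:3].T@W[:3,3]; m=P[s].mean(0); r=(m-o)/np.linalg.norm(m-o); p=m+r*.008; e=p[:2]-O
print(s.sum(),p.round(4),'dist',np.hypot(*e).round(4),'angle rel mt +x',(np.degrees(np.arctan2(e[1],e[0]))-5).round(1))
E
python3 m.py; python3 lev.py
```

```text
pos [0.5934 0.1186 0.1229] yaw -177.19 q6 -1.507 F [2.5 1.  0.2]
in microtome [0.0002 0.0026]
torque [ 0.13 -0.61 -0.04]
121 [0.6769 0.1223 0.1348] dist 0.0837 angle rel mt +x -2.3
```

Call:
{"op": "arm_command", "data": {
  "increments": [
    [0,0,0,0,-0.012],
    [0,0,0,0,0],
    [0,0,0,-0.15,0],
    [0,0,0,-0.2,0],
    [0,0,0,-0.3,0],
    [0,0,0,0,0]
  ]
}}

```text
clock: 26.45
ee_pos: [0.5936, 0.1186, 0.1367]
tcp_rot: [-0.044, 0.999, 0.0, 0.001]
force: [0.6, -0.9, -4.2]
opening: 0.365
grip_force: 29.9
```

```bash
python3 m.py; python3 lev.py
```

```text
pos [0.5936 0.1186 0.1367] yaw -174.98 q6 -1.546 F [ 0.6 -0.9 -4.2]
in microtome [0.0004 0.0026]
torque [ 0.02 -0.14  0.09]
116 [0.6774 0.1259 0.1479] dist 0.0844 angle rel mt +x 0.2
```

The head is released and lifting: 4.2 N, lever up 13 mm. I'll lift it clear, carry it over the tray and turn it so the arm points along the tray's -x.

Call:
{"op": "arm_command", "data": {
  "increments": [
    [0,0,0,-0.5,0],
    [0,0,0,-0.8,0],
    [0,0,0,-1,0],
    [0,0,0,-1,0],
    [0,0,0,-1,0],
    [0,0,0,-1,0],
    [0,0,0,-1,0],
    [0,0,0,-1,0],
    [0,0,0,-0.8,0],
    [0,0,0,0,0]
  ]
}}

```text
clock: 27.75
ee_pos: [0.594, 0.1187, 0.2999]
tcp_rot: [-0.044, 0.999, 0.0, 0.002]
force: [0.3, -0.0, -4.3]
opening: 0.362
grip_force: 29.9
```

Call:
{"op": "arm_command", "data": {
  "increments": [
    [0,0.2,-0.5,0,0],
    [0,0.36,-0.97,0,0],
    [0,0.36,-0.97,0,0],
    [0,0.36,-0.97,0,0],
    [0,0.36,-0.97,0,0],
    [0,0.36,-0.97,0,0],
    [0,0.36,-0.97,0,0],
    [0,0.36,-0.97,0,0],
    [0,0.36,-0.97,0,0],
    [0,0.36,-0.97,0,0],
    [0,0.36,-0.97,0,0],
    [0,0.36,-0.97,0,0],
    [0,0.36,-0.97,0,0],
    [0,0.36,-0.97,0,0],
    [0,0.36,-0.97,0,0],
    [0,0.36,-0.97,0,0],
    [0,0.36,-0.97,0,0],
    [0,0.36,-0.97,0,0],
    [0,0.36,-0.97,0,0],
    [0,0.36,-0.97,0,0]
  ]
}}

```text
clock: 30.25
ee_pos: [0.4857, -0.2723, 0.2978]
tcp_rot: [-0.044, 0.999, -0.0, 0.0]
force: [-0.4, -0.3, -3.8]
opening: 0.363
grip_force: 29.9
```

Call:
{"op": "arm_command", "data": {
  "increments": [
    [0,0.36,-0.97,0,0],
    [0,0.36,-0.97,0,0],
    [0,0.15,-0.4,0,0.02],
    [0,0,0,0,0.057],
    [0,0,0,0,0.057],
    [0,0,0,0,0.057],
    [0,0,0,0,0.057],
    [0,0,0,0,0.057],
    [0,0,0,0,0.057],
    [0,0,0,0,0.057],
    [0,0,0,0,0.057],
    [0,0,0,0,0.057],
    [0,0,0,0,0.057],
    [0,0,0,0,0.057],
    [0,0,0,0,0.057],
    [0,0,0,0,0.057],
    [0,0,0,0,0.057],
    [0,0,0,0,0.057],
    [0,0,0,0,0.057],
    [0,0,0,0,0.055]
  ]
}}

```text
clock: 32.75
ee_pos: [0.4727, -0.3197, 0.2978]
tcp_rot: [0.998, 0.061, -0.0, -0.0]
force: [-0.1, -0.1, -4.5]
opening: 0.363
grip_force: 29.9
```

Call:
{"op": "arm_command", "data": {
  "increments": [
    [0,0,0,0,0],
    [0,0,0,0,0]
  ]
}}

```text
clock: 33.0
ee_pos: [0.4728, -0.3194, 0.2978]
tcp_rot: [0.998, 0.066, -0.0, -0.0]
force: [-0.0, -0.2, -4.0]
opening: 0.363
grip_force: 29.9
```

```bash
python3 m.py .4756 -.3199 .0279; python3 - <<'E'
from h import *
a=capture('scene')['img'];b=capture('side')['img']
o=np.hstack([a[60:330,60:420],b[100:370,180:540]]);cv2.imwrite('pics/t5.png',o)
E
```

```text
pos [ 0.4728 -0.3194  0.2978] yaw 7.58 q6 0.754 F [-0.  -0.2 -4. ]
in microtome [-0.1582 -0.4232]
tool shares [ 0.14  0.04 13.5 ]
```

View pics/t5.png

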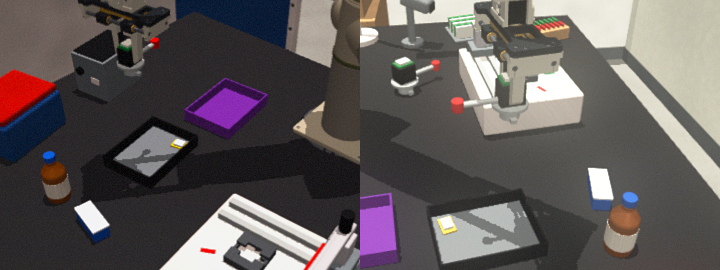

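The head hangs level over the tray's empty half, with its red end (scene crop (155,42)) pointing towards the tray's -x. I'll lower it, slowing down near the floor.

Call:
{"op": "arm_command", "data": {
  "increments": [
    [0,0.14,0.04,0.6,0],
    [0,0,0,1,0],
    [0,0,0,1,0],
    [0,0,0,1,0],
    [0,0,0,1,0],
    [0,0,0,1,0],
    [0,0,0,1,0],
    [0,0,0,1,0],
    [0,0,0,1,0],
    [0,0,0,1,0],
    [0,0,0,1,0],
    [0,0,0,1,0],
    [0,0,0,0.6,0],
    [0,0,0,0.3,0],
    [0,0,0,0.3,0],
    [0,0,0,0.2,0],
    [0,0,0,0,0]
  ]
}}

```text
clock: 35.22
ee_pos: [0.4758, -0.3195, 0.0379]
tcp_rot: [0.998, 0.064, -0.0, 0.0]
force: [0.1, 0.2, -4.2]
opening: 0.361
grip_force: 29.9
```

Call:
{"op": "arm_command", "data": {
  "increments": [
    [0,0,0,0.1,0],
    [0,0,0,0.1,0],
    [0,0,0,0.05,0],
    [0,0,0,0,0],
    [0,0,0,0,0]
  ]
}}

```text
clock: 35.85
ee_pos: [0.4758, -0.3195, 0.0329]
tcp_rot: [0.998, 0.064, 0.0, 0.0]
force: [-0.2, -0.3, -4.3]
opening: 0.365
grip_force: 29.9
```

```bash
python3 m.py .4756 -.3199 .0279
```

```text
pos [ 0.4758 -0.3195  0.0329] yaw 7.37 q6 0.761 F [-0.2 -0.3 -4.3]
in microtome [-0.1552 -0.4236]
tool shares [-0.01  0.02  0.25]
```

Call:
{"op": "arm_command", "data": {
  "increments": [
    [0,0,0,0.07,0],
    [0,0,0,0.07,0],
    [0,0,0,0.05,0],
    [0,0,0,0,0],
    [0,0,0,0,0]
  ]
}}

```text
clock: 36.48
ee_pos: [0.4758, -0.3195, 0.0291]
tcp_rot: [0.998, 0.064, 0.0, 0.0]
force: [0.3, -0.5, -3.8]
opening: 0.369
grip_force: 29.9
```

Call:
{"op": "arm_command", "data": {
  "increments": [
    [0,0,0,0.05,0],
    [0,0,0,0,0],
    [0,0,0,0,0]
  ]
}}

```text
clock: 36.85
ee_pos: [0.4758, -0.3195, 0.028]
tcp_rot: [0.998, 0.064, -0.0, -0.0]
force: [0.3, 0.2, -3.9]
opening: 0.362
grip_force: 29.9
```

Call:
{"op": "arm_command", "data": {
  "increments": [
    [0,0,0,0.05,0],
    [0,0,0,0,0],
    [0,0,0,0,0]
  ]
}}

```text
clock: 37.22
ee_pos: [0.4757, -0.3195, 0.027]
tcp_rot: [0.998, 0.064, -0.0, -0.0]
force: [0.5, 0.4, -4.4]
opening: 0.363
grip_force: 29.9
```

Call:
{"op": "arm_command", "data": {
  "increments": [
    [0,0,0,0.05,0],
    [0,0,0,0,0],
    [0,0,0,0,0]
  ]
}}

```text
clock: 37.6
ee_pos: [0.4759, -0.3195, 0.0269]
tcp_rot: [0.998, 0.064, 0.0, 0.0]
force: [-3.7, 3.9, 6.3]
opening: 0.364
grip_force: 29.9
```

Call:
{"op": "arm_command", "data": {
  "increments": [
    [0,0,0,0.05,0],
    [0,0,0,0,0],
    [0,0,0,0,0]
  ]
}}

```text
clock: 37.98
ee_pos: [0.476, -0.3195, 0.0269]
tcp_rot: [0.998, 0.064, 0.0, 0.0]
force: [-7.3, 6.6, 13.3]
opening: 0.364
grip_force: 29.9
```

The head is on the floor. I'll relax the press, open and rise.

Call:
{"op": "arm_command", "data": {
  "increments": [
    [0,0,0,-0.06,0],
    [0,0,0,0,0],
    [0.6,0,0,0,0],
    [0.6,0,0,0,0],
    [0.6,0,0,0,0],
    [0.6,0,0,0,0],
    [0.6,0,0,-0.3,0],
    [0.6,0,0,-0.6,0],
    [0.6,0,0,-1,0],
    [0.6,0,0,-1,0],
    [0.6,0,0,-1,0],
    [0.6,0,0,-1,0],
    [0.6,0,0,-1,0],
    [0.6,0,0,-1,0],
    [0.6,0,0,-1,0],
    [0.6,0,0,-1,0],
    [0.6,0,0,0,0],
    [0.6,0,0,0,0]
  ]
}}

```text
clock: 40.22
ee_pos: [0.4755, -0.3193, 0.2036]
tcp_rot: [0.998, 0.064, -0.0, -0.0]
force: [-0.5, -0.1, -1.0]
opening: 0.599
grip_force: 0.0
```

```bash
python3 m.py; python3 car.py; python3 - <<'E'
from h import *
T=np.array([.431,-.3257]);t=np.radians(7.35);M=np.array([[np.cos(t),-np.sin(t)],[np.sin(t),np.cos(t)]])
for n in('scene','side'):
    c=capture(n);W=w2c(c)
    if n=='scene': a=c['img']
    u,v=np.meshgrid(np.arange(560),np.arange(420));P=bydepth(c,W,np.c_[u.ravel(),v.ravel()]);K=(P[:,:2]-T)@M
    for z0,z1 in((.074,.09),(.062,.074)):
        s=(c['depth'].ravel()>0)&(P[:,2]>z0)&(P[:,2]<z1)&(np.abs(K)<[.09,.07]).all(1)
        if s.sum()>5: print(n,z0,s.sum(),K[s].min(0).round(3),K[s].max(0).round(3),'z',np.median(P[s,2]).round(4))
b=c['img']
o=np.hstack([a[130:330,80:360],b[220:420,200:480]]);cv2.imwrite('pics/t6.png',o)
E
```

```text
pos [ 0.4755 -0.3193  0.2036] yaw 7.36 q6 0.761 F [-0.5 -0.1 -1. ]
in microtome [-0.1555 -0.4234]
beam top y (was .1185 .1345 .150) 558 [0.1282 0.1441 0.1598]
scene 0.074 116 [ 0.025 -0.012] [0.065 0.019] z 0.0787
scene 0.062 102 [ 0.023 -0.017] [0.067 0.02 ] z 0.069
side 0.074 201 [ 0.026 -0.016] [0.063 0.013] z 0.0788
side 0.062 182 [ 0.023 -0.019] [0.066 0.016] z 0.0689
```

View pics/t6.png

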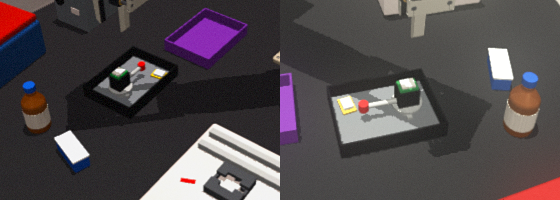

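The head stands upright in the tray: (120,78) in the left view, (407,92) in the right. Its top is about 80 mm high, at tray position (+0.045, 0). The cassette, bottle and slide box haven't moved, and the carriage is still parked.

```bash
python3 -c "
from cell import sign_off; print(sign_off())"
```

```text
the job is handed in; nothing more can be done
None
```

I handed the job in at about 40 s with the carriage parked at its end stop, the head standing upright in the black tray, and the cassette, bottle and slide box left where they were; sign-off gave no verdict.

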